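# Click the wash bottle into its sprung clip

## Robot

A 7-joint arm with a two-finger parallel gripper is mounted at the origin on a cart in front of the work surface, level with it; the furniture and walls round the work are solid. World frame = base frame: x ahead of the robot, y to its left, z up, the work surface at z = 0. Lengths are in m, angles in degrees, forces in N, time in s.
With the tool pointing down it reaches from about 0.375 to 0.925 m from the base axis. Payload 3.1 kg.
Tool frame: the origin (TCP) lies midway between the tips of the shut fingers; the grasp point (between the pads) lies 19 mm behind it (manip.grasp_offset is the distance from the TCP to the grasp point, in m); z points along the fingers, y is the line along which they close (so a half turn about z gives the same grasp; the last joint's range is limited). The gripper opens to 85 mm and grips with 20 to 120 N. Pads are 22 mm wide; open, the fingers measure 114 mm over their backs; the gripper's body (76 mm by 85 mm) begins 54 mm behind the grasp point. The pads swing forward as they close: fully open they stand 13 mm farther back than shut.
Start: joints at [-82.265, 21.939, 2.515, 91.553, -1.026, 66.532, -2.859], TCP at [0.15, 0.632, 0.209] pointing down, gripper open.
Joint ranges: [-149.38, 149.38], [-23.57, 123.04], [-84.95, 90], [0, 143.3], [-89.99, 269.99], [3.08, 112.72], [-163.45, 163.45]. Speed limits (degrees/s): [159.86, 159.86, 180, 180, 180, 180, 180].

## Interface

Orientations are given as [roll, pitch, yaw] about the fixed x, y, z axes, in that order (R = Rz(yaw) Ry(pitch) Rx(roll)).
In Python, from rig import manip gives the robot as it stands. The module is installed in compiled form; this text tells all that it offers.
- The arm moves only by the tool apply_moves, never from a script. Its argument "commands" is a list of rows, each an object with "translation": the shift along the tool's x, y, z in mm, a list of three; "roll": the turn about the tool's z in rad. In form: [{"translation": [x, y, z], "roll": roll}, ...]. A call has 1 to 12 rows; each row is the pose to reach, as a shift and turn from the pose commanded when the call began, along the tool's axes at that moment; what a row does not reach only later rows make up. A row lasts 1/8 s, in which the tool goes at most 62.5 mm and 10.7 degrees, less where a joint would pass 70% of its speed; a pose out of reach is approached as far as the arm can. A call with a gripper value outside its range is refused whole. "gripper" is the closure, from -1 (fully open) to 1 (shut), set as the call begins (left out, the last holds). The fingers move at their own pace and stop on an object; the grip force is fixed at half the most. Time passes only in rows, so rows that repeat a pose let the fingers close. It gives the time, the measured TCP pose, the force, the opening and the grip force at its end, in the units of the state.
- manip.read_state(): the state, without advancing time (a new reading comes with each control period).
- manip.grab_frame(name): name is "side" or "top"; returns the picture (480x640x3 uint8, red, green, blue); there is no depth.
- manip.calibration(name): a dict with "fx", "fy", "cx", "cy" (pixels), "R" (3x3) and "t" (3): a world point X has camera coordinates R X + t. Camera axes: x right, y down, z forward; pixel columns grow to the right and rows downward; lengths in m; the calibration is good to about 2 mm. A picture is of the moment at which its call begins. calibration takes no time and is no camera call.
- manip.finish_job(): hands the job in; it is judged then, once.
The state is a dict: "time_s": time; "joint_pos": joint angles; "qd": joint speeds; "effort": joint torques, N m; "eef_pos": TCP position; "tcp_rot": TCP orientation; "wrist_force": force on the tool from outside, world axes, zero at the start; "wrist_torque": the same for the moment, N m; "finger_gap": finger opening in m; "finger_force": force on a finger pad.
Only numpy, scipy, OpenCV 4.12 (cv2) and the standard library are available. Lean on these libraries where they do the work, as an engineer would, in place of code of your own. Each camera call takes 0.05 s, during which the arm holds its last target. There are 200 camera calls.

## Task

Take the small white bottle with the dark red band on its label and press it straight down into the empty bottle clip with the red collar, past the two sprung steel balls, until it clicks fully home and stands upright on the clip's floor. Then let go, and leave the small bottle with the blue band where it stands.

Things in the scene. Friction and masses are not known exactly. Their poses are not given: they have to be found in the camera images.
- bottle_red_centre (a point): Bottle to seat: white, dark red label band, 92 mm tall, 55 to 100 g. Point: its centre, 46 mm above its underside; z is its upright axis. Body 42 mm wide up to 63 mm above the underside, then a shoulder slopes in to the white cap, 21 mm wide, 80 to 92 mm above the underside. Grip the cap from above, fingertips no lower than 79 mm above the underside; its flat top may also be pushed.
- bottle_blue_centre (a point): Bystander bottle of the same shape and size with a blue label band. Point: its centre, 46 mm above its underside. It stays where it is. The two bottles may stand in either place. Mind the tall analyser behind both: a 0.68 m high box with its front at x = 0.615 for all y from -0.52 to 0.03; keep the wrist and elbow clear of it when swinging across.
- clip_seat (a point): Clip fixed to the desk: grey base 84 x 116 mm, red collar 36 mm high (bore 48 mm, mouth flared to 60 mm), two posts on its y axis. Point: centre of its floor, 6 mm above the desk; z up. The bottle is home with its underside on this floor. Open along x above the collar: grip with the fingers closing along x. Posts' black barrels end 27 mm from the axis, tops 87 mm above this point.
- clip_balls (a point): Midpoint between the clip's two sprung 20 mm steel balls, 75 mm straight above clip_seat. Gap between them along y 36 mm; each yields 9 mm. A bottle lowered on the axis meets them with its underside about 7 mm above this point, takes about 6 N to push in (more if off the axis), about 2 N to slide on, and does not sink by its own weight; in the last 4 mm the balls snap over its shoulder and hold it down.
There are look-alikes about, which are no part of the job. Leave any yellow look-alike of the part that bears bottle_red_centre alone.

How it is judged:
By the outcome, as a careful person would: the job done as asked, in the order asked, and still so for the second after the job is handed in, with the robot touching nothing.
It also fails if it takes over 40 s, if anything falls off the work surface, if the arm or the gripper's body presses on something with over 40 N, if the wrist force passes 120 N, or if a joint passes its speed limit or range.

## Working session

There is one attempt and no reset: what is moved stays moved. The work goes in short steps, Python scripts to look and compute and a tool call to move; the robot and the scene stay as the last step left them, time stands still between calls to the robot, and variables do not carry over. Pictures are saved under pics/ and viewed, at most 10 in all, crops included, and the job is handed in when it is done.

Besides the shell and the picture viewer there is one more tool, called after "Emit:" as name(argument=value, ...), one argument or row to a line, values as JSON. apply_moves: Moves the arm, as the interface text tells. Its arguments: {"type":"object","properties":{"commands":{"type":"array","items":{"type":"object","properties":{"translation":{"type":"array","items":{"type":"number"}},"roll":{"type":"number"}}}},"gripper":{"type":"number"}},"required":["commands"]}

```bash
mkdir -p pics; python3 - <<'E'
from rig import manip
import cv2
for n in("side","top"):
    cv2.imwrite(f"pics/{n}0.png",manip.grab_frame(n)[:,:,::-1]); c=manip.calibration(n); print(n,c)
s=manip.read_state(); print(s); print(manip.grasp_offset)
E
```

```text
side {'fx': 465.5791188634354, 'fy': 465.5791188634354, 'cx': 320.45287789428795, 'cy': 248.90231974730867, 'R': array([[ 0.9427432 , -0.33278896, -0.02206293],
       [-0.22777898, -0.59412006, -0.77145193],
       [ 0.24362266,  0.73230653, -0.63590498]]), 't': array([-0.50842311,  0.12619944,  0.81526958])}
top {'fx': 506.152175085839, 'fy': 506.152175085839, 'cx': 311.15243765348487, 'cy': 239.4631993977803, 'R': array([[ 0.01164942, -0.99991045, -0.00658651],
       [-0.99216971, -0.01073957, -0.12443441],
       [ 0.12435254,  0.00798452, -0.99220597]]), 't': array([-0.06096024,  0.50365758,  1.12152956])}
{'time_s': 0.1, 'joint_pos': array([-82.26816516,  21.98905155,   2.51096503,  91.64112567,
        -1.02483458,  66.53156231,  -2.86223154]), 'qd': array([-0.04522624, -0.06613595,  0.06164855, -0.28972188, -0.01805323,
        0.07316706,  0.02248799]), 'effort': array([ 2.91374927e-03, -4.34731364e+01,  1.02934107e+00, -2.50454825e+01,
        1.08627763e-02,  5.35352679e-03,  6.35848153e-06]), 'eef_pos': array([0.1497118 , 0.63157786, 0.2074841 ]), 'tcp_rot': array([-1.79860950e+02,  7.81660068e-03,  1.66666973e+02]), 'wrist_force': array([-1.20366354, -0.86203259,  0.2453768 ]), 'wrist_torque': array([ 0.03836117,  0.05932489, -0.01616588]), 'finger_force': 0.0, 'finger_gap': 0.08503174710131085}
0.0187
```

View pics/side0.png

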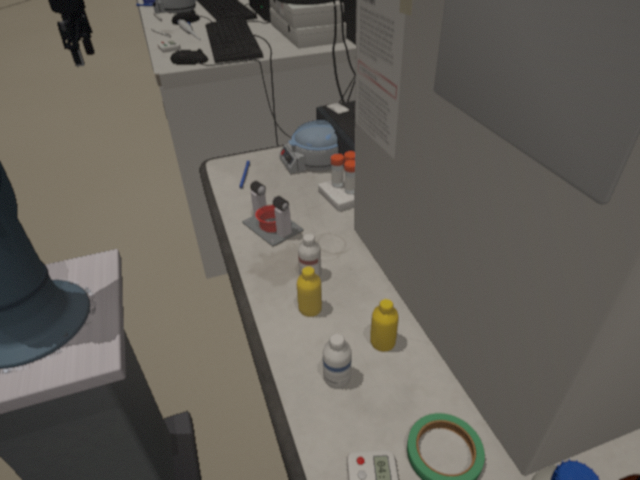

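View pics/top0.png

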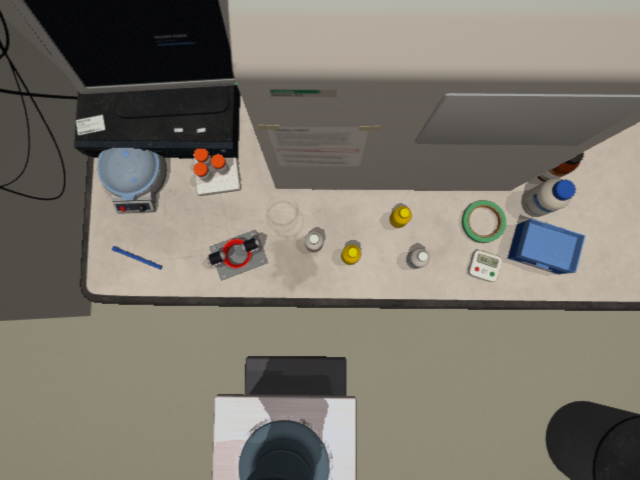

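Two white bottles are in view. One is at side (310,258) / top (314,240) and appears to have a dark red band. The other is at side (337,360) / top (419,257) with a blue band. The yellow look-alikes are at side (310,292) and (384,325). The clip with the red collar is at side (271,215) / top (236,254). I'll confirm with one enlarged crop.

```bash
python3 - <<'E'
import cv2,numpy as np
s=cv2.imread("pics/side0.png")[170:290,230:350]; t=cv2.imread("pics/top0.png")[200:300,200:340]
s=cv2.resize(s,(400,400),interpolation=cv2.INTER_CUBIC)   # x3.333
t=cv2.resize(t,(800,571),interpolation=cv2.INTER_CUBIC)   # x5.714
cv2.imwrite("pics/cs.png",cv2.resize(s,(600,600),interpolation=cv2.INTER_CUBIC)); cv2.imwrite("pics/ct.png",t)
E
```

```text
(no output)
```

View pics/cs.png

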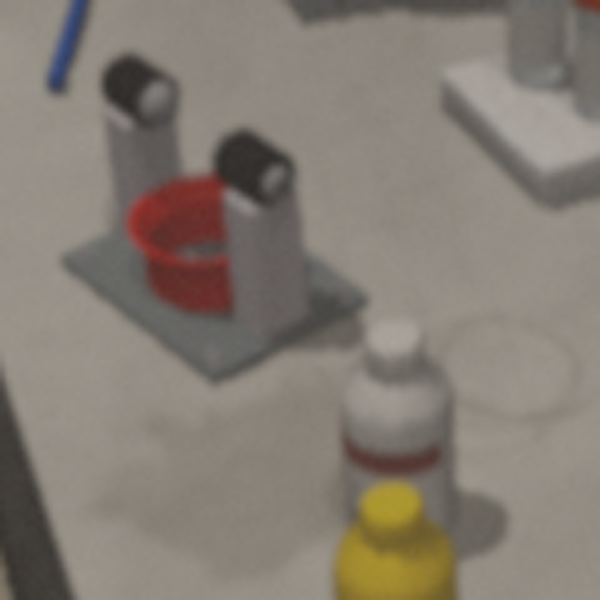

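View pics/ct.png

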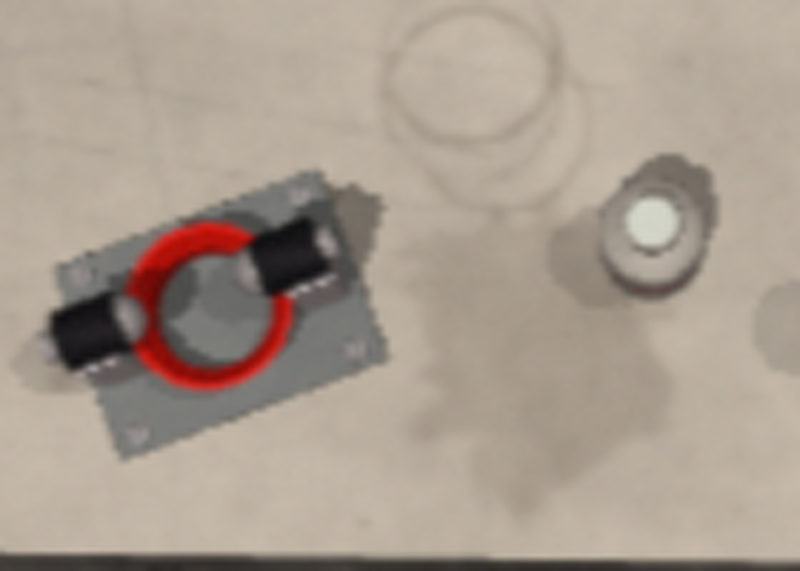

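The crops show the dark red band at side (309,261), so the target is the bottle at top (314,239). The clip is empty, with its collar rim centred at top (236.5,253). Next I compute positions.

```bash
cat > h.py <<'E'
import numpy as np
from rig import manip
def ray(n,u,v,z):
    c=manip.calibration(n); R,t=c["R"],c["t"]
    d=R.T@[(u-c["cx"])/c["fx"],(v-c["cy"])/c["fy"],1]; o=-R.T@t
    return (o+d*(z-o[2])/d[2])[:2]
def T(x,y): return 200+(x+.5)/5.714-.5, 200+(y+.5)/5.714-.5
def S(x,y): return 230+(x+.5)/5-.5, 170+(y+.5)/5-.5
E
python3 - <<'E'
from h import *
np.set_printoptions(precision=4,suppress=True)
print("cap top",ray("top",*T(653,223),.092),"side",ray("side",*S(395,335),.092))
print("rim top",ray("top",*T(211,306),.042))
print("base",ray("top",*T(221.5,314),.006),"side base corners TL",)
L=ray("top",*T(88,331),.083);Rr=ray("top",*T(290,256),.083)
print("barrels",L,Rr,(L+Rr)/2)
L2=ray("side",*S(158,96),.081);R2=ray("side",*S(275,178),.081); print("side barrel faces near",L2,R2)
c=[ray("top",*T(*p),.006) for p in((57,265),(318,172),(387,360),(124,460))]
for a,b in((1,0),(2,3),(0,3),(1,2)):
    d=c[a]-c[b]; print(np.linalg.norm(d),np.degrees(np.arctan2(d[1],d[0])))
d=L-Rr; print("barrel yaw",np.degrees(np.arctan2(d[1],d[0])))
print("blue",ray("top",420,253,.092),"yellow",ray("top",352,252,.092),ray("top",403,213,.092))
E
```

```text
cap top [ 0.4986 -0.0616] side [ 0.4975 -0.0607]
rim top [0.4701 0.1122]
base [0.4704 0.1135] side base corners TL
barrels [0.4561 0.1523] [0.4856 0.0763] [0.4709 0.1143]
side barrel faces near [0.4596 0.1443] [0.4888 0.0671]
0.11252400211714134 -69.50595526960848
0.11327974469399558 -68.43339229436118
0.08441673721976717 20.812574183710314
0.08230381193854776 21.333072915671867
barrel yaw 111.21202777569304
blue [ 0.4699 -0.2897] yellow [ 0.4705 -0.1439] [ 0.5567 -0.2542]
```

Emit:
apply_moves(
  commands=[
    {"translation":[-15,-18,0],"roll":0.03},
    {"translation":[-45,-53,0],"roll":0.1},
    {"translation":[-80,-95,0],"roll":0.2},
    {"translation":[-115,-137,0],"roll":0.3},
    {"translation":[-150,-178,0],"roll":0.4},
    {"translation":[-184,-220,0],"roll":0.5},
    {"translation":[-219,-261,0],"roll":0.6},
    {"translation":[-254,-303,0],"roll":0.7},
    {"translation":[-289,-345,0],"roll":0.8},
    {"translation":[-324,-386,0],"roll":0.88},
    {"translation":[-354,-422,0],"roll":0.94},
    {"translation":[-374,-446,0],"roll":0.97},
  ],
  gripper=-1,
)

```text
time_s: 1.6
eef_pos: [0.4114, 0.1096, 0.2085]
tcp_rot: [-180.0, -0.0, 110.8]
wrist_force: [-0.5, 0.5, 0.9]
finger_gap: 0.0855
finger_force: 0.0
```

```bash
cat >> h.py <<'E'
from scipy.spatial.transform import Rotation as Ro
def go(x,y,z,yaw):
    s=manip.read_state(); R=Ro.from_euler("xyz",s["tcp_rot"],degrees=True).as_matrix()
    d=R.T@(np.array([x,y,z])-s["eef_pos"])*1000
    r=np.radians((s["tcp_rot"][2]-yaw+180)%360-180)
    print("t",s["time_s"],s["eef_pos"].round(4),s["tcp_rot"].round(2),"gap",s["finger_gap"],"F",s["wrist_force"].round(2)); print("move",d.round(1),"roll",round(r,4))
E
python3 -c "
from h import *
go(.498,-.061,.15,111.1); print(manip.read_state()['joint_pos'].round(1))"
```

```text
t 1.6 [0.4114 0.1096 0.2085] [-1.7998e+02 -1.0000e-02  1.1084e+02] gap 0.085473652932154 F [-0.46  0.52  0.89]
move [-190.3   20.3   58.5] roll -0.0045
[-53.   -5.1  31.5 121.9   3.   62.5  -2.2]
```

Emit:
apply_moves(
  commands=[
    {"translation":[-20,2,0],"roll":0},
    {"translation":[-55,6,0],"roll":0},
    {"translation":[-95,10,5],"roll":0},
    {"translation":[-135,14,20],"roll":0},
    {"translation":[-170,18,40],"roll":0},
    {"translation":[-190,20,58],"roll":-0.004},
    {"translation":[-190,20,58],"roll":-0.004},
    {"translation":[-190,20,58],"roll":-0.004},
  ],
)

```text
time_s: 2.6
eef_pos: [0.4977, -0.057, 0.1508]
tcp_rot: [-180.0, -0.0, 111.4]
wrist_force: [-0.4, -0.0, 0.0]
finger_gap: 0.0855
finger_force: 0.0
```

```bash
python3 - <<'E'
from h import *
import cv2
go(.498,-.061,.0815,111.1)
a=manip.grab_frame("side")[180:300,230:390]; b=manip.grab_frame("top")[190:290,260:380]
a=cv2.resize(a,(400,300),interpolation=cv2.INTER_CUBIC);b=cv2.resize(b,(360,300),interpolation=cv2.INTER_CUBIC)
cv2.imwrite("pics/p1.png",np.hstack([a,b])[:,:,::-1])
E
```

```text
t 2.6 [ 0.4977 -0.057   0.1508] [-1.7998e+02 -4.0000e-02  1.1135e+02] gap 0.08551655749488811 F [-0.36 -0.03  0.01]
move [-3.9 -1.2 69.3] roll 0.0044
```

View pics/p1.png

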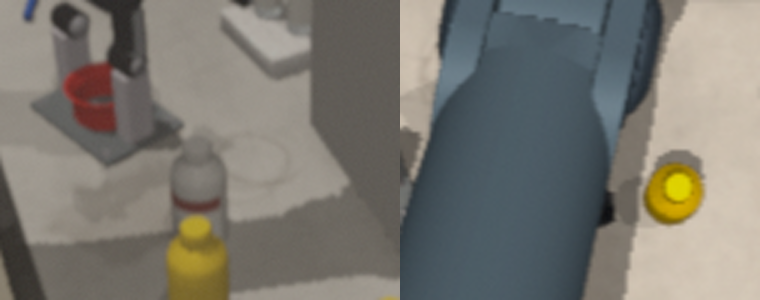

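The crop shows the bottle with its red band, still upright, at side (309,260). The fingers are not fully shown, so I'll look at a wider crop.

```bash
python3 - <<'E'
from h import *
import cv2
f=manip.grab_frame("side"); c=manip.calibration("side"); s=manip.read_state()
R=Ro.from_euler("xyz",s["tcp_rot"],degrees=True).as_matrix()
for dy in(-.042,0,.042):
    p=c["R"]@(s["eef_pos"]+R@[0,dy,-.013 if dy else 0])+c["t"]; print(dy,c["fx"]*p[0]/p[2]+c["cx"],c["fy"]*p[1]/p[2]+c["cy"])
cv2.imwrite("pics/p2.png",cv2.resize(f[90:290,200:440],(720,600),interpolation=cv2.INTER_CUBIC)[:,:,::-1])
E
```

```text
-0.042 287.05978698455164 211.09720720605497
0 306.9433800508662 207.77499959446436
0.042 325.19635905530555 192.28911105878217
```

View pics/p2.png

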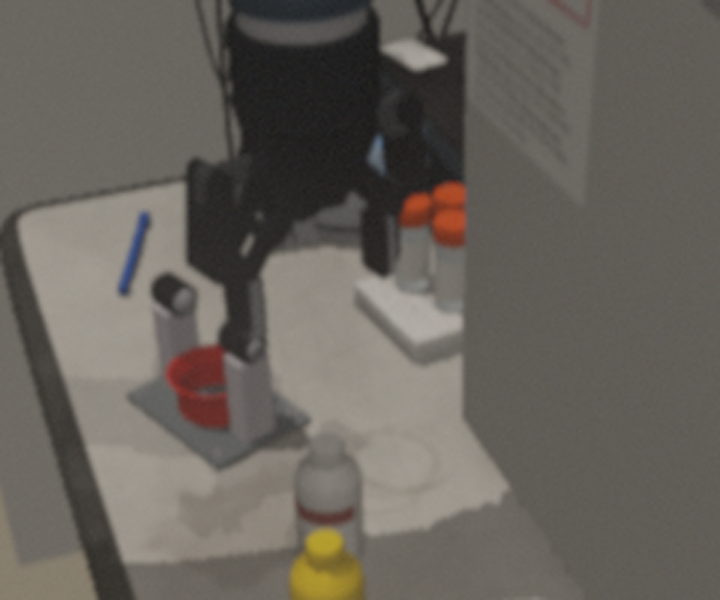

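The fingertips are at about side (282,198) and (326,181), roughly 11 px higher than predicted. That is on the safe side, so I'll correct the lateral error, descend partway and look again from close.

Emit:
apply_moves(
  commands=[
    {"translation":[-4,-1,8],"roll":0.004},
    {"translation":[-4,-1,20],"roll":0.004},
    {"translation":[-4,-1,33],"roll":0.004},
    {"translation":[-4,-1,42],"roll":0.004},
    {"translation":[-4,-1,45],"roll":0.004},
    {"translation":[-4,-1,45],"roll":0.004},
  ],
)

```text
time_s: 3.5
eef_pos: [0.4984, -0.0621, 0.1055]
tcp_rot: [-180.0, 0.0, 111.1]
wrist_force: [0.4, 0.8, 0.1]
finger_gap: 0.0855
finger_force: 0.0
```

```bash
python3 - <<'E'
from h import *
import cv2
f=manip.grab_frame("side"); go(.498,-.061,.0815,111.1); c=manip.calibration("side"); s=manip.read_state()
R=Ro.from_euler("xyz",s["tcp_rot"],degrees=True).as_matrix()
for dy in(-.042,0,.042):
    p=c["R"]@(s["eef_pos"]+R@[0,dy,-.013 if dy else 0])+c["t"]; print(dy,c["fx"]*p[0]/p[2]+c["cx"],c["fy"]*p[1]/p[2]+c["cy"])
cv2.imwrite("pics/p3.png",cv2.resize(cv2.convertScaleAbs(f[170:290,250:394],alpha=1.8),(720,600),interpolation=cv2.INTER_CUBIC)[:,:,::-1])
E
```

```text
t 3.55 [ 0.4987 -0.0621  0.1058] [1.7999e+02 2.0000e-02 1.1108e+02] gap 0.08532312155411206 F [ 0.39 -0.76  0.4 ]
move [ 1.3 -0.3 24.3] roll -0.0004
-0.042 289.92399155505984 234.68228399208144
0 309.19260184593537 230.73089957357857
0.042 326.9659357652986 215.44808276214508
```

View pics/p3.png

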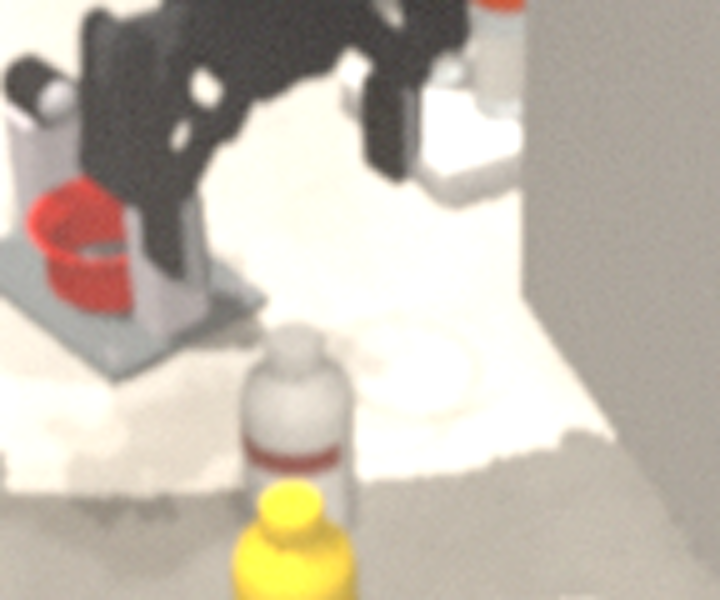

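Fingertips are at about (286,225) and (330,206), still about 9.5 px above the prediction. I'll shut the fingers here, 14 mm above the cap, to see where the true TCP is.

Emit:
apply_moves(
  commands=[
    {"translation":[1,0,0],"roll":0},
    {"translation":[1,0,0],"roll":0},
    {"translation":[1,0,0],"roll":0},
    {"translation":[1,0,0],"roll":0},
    {"translation":[1,0,0],"roll":0},
    {"translation":[1,0,0],"roll":0},
    {"translation":[1,0,0],"roll":0},
    {"translation":[1,0,0],"roll":0},
  ],
  gripper=1,
)

```text
time_s: 4.55
eef_pos: [0.4982, -0.061, 0.1058]
tcp_rot: [-180.0, 0.0, 111.1]
wrist_force: [0.2, 0.6, 0.2]
finger_gap: -0.0001
finger_force: 0.0
```

```bash
python3 - <<'E'
from h import *
import cv2
f=manip.grab_frame("side"); go(.498,-.061,.0815,111.1); c=manip.calibration("side"); s=manip.read_state()
p=c["R"]@s["eef_pos"]+c["t"]; print(c["fx"]*p[0]/p[2]+c["cx"],c["fy"]*p[1]/p[2]+c["cy"])
cv2.imwrite("pics/p4.png",cv2.resize(cv2.convertScaleAbs(f[170:290,250:394],alpha=1.5),(720,600),interpolation=cv2.INTER_CUBIC)[:,:,::-1])
E
```

```text
t 4.6 [ 0.4982 -0.061   0.1058] [180.     0.   111.09] gap -0.00021590260648215217 F [ 0.49  0.4  -0.58]
move [ 0.1 -0.2 24.3] roll -0.0002
308.7213129568227 230.4815580425781
```

View pics/p4.png

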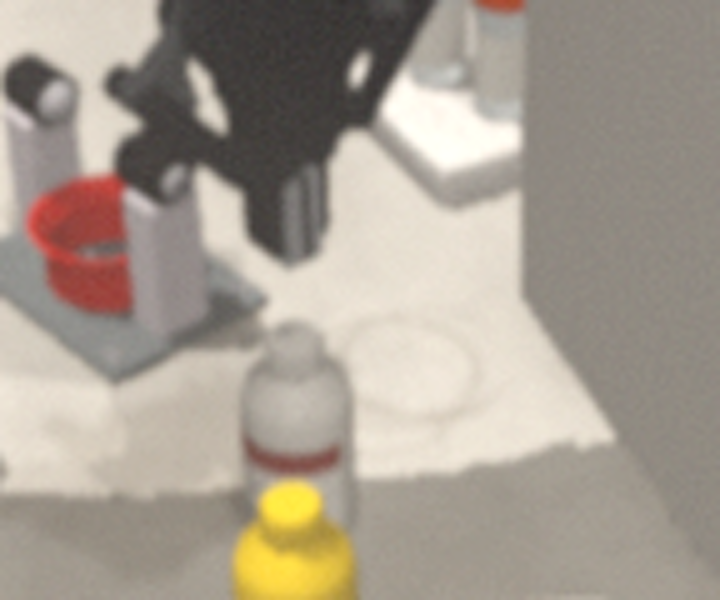

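The shut fingertips appear at (308,222) against a predicted (308.7,230.5). The u value agrees, so the difference is about 20 mm in height: either the tips really are that high, or the visible tips stop short of the TCP. A light touch on the cap's flat top will settle it.

Emit:
apply_moves(
  commands=[
    {"translation":[0,0,4],"roll":0},
    {"translation":[0,0,7],"roll":0},
    {"translation":[0,0,9],"roll":0},
    {"translation":[0,0,11],"roll":0},
    {"translation":[0,0,12],"roll":0},
    {"translation":[0,0,13],"roll":0},
    {"translation":[0,0,14],"roll":0},
    {"translation":[0,0,14.5],"roll":0},
    {"translation":[0,0,15],"roll":0},
  ],
)

```text
time_s: 5.72
eef_pos: [0.4982, -0.061, 0.0908]
tcp_rot: [180.0, 0.0, 111.1]
wrist_force: [-0.6, -1.0, -0.3]
finger_gap: 0.0
finger_force: 0.0
```

Emit:
apply_moves(
  commands=[
    {"translation":[0,0,0.5],"roll":0},
    {"translation":[0,0,1],"roll":0},
    {"translation":[0,0,1.5],"roll":0},
    {"translation":[0,0,2],"roll":0},
    {"translation":[0,0,2.5],"roll":0},
    {"translation":[0,0,3],"roll":0},
  ],
)

```text
time_s: 6.48
eef_pos: [0.4981, -0.061, 0.0877]
tcp_rot: [-180.0, -0.0, 111.1]
wrist_force: [-1.0, 0.1, 0.5]
finger_gap: 0.0004
finger_force: 0.0
```

```bash
python3 - <<'E'
from h import *
import cv2
f=manip.grab_frame("side"); g=manip.grab_frame("top"); c=manip.calibration("side"); s=manip.read_state(); go(.498,-.061,.0815,111.1)
for n in("side","top"):
    c=manip.calibration(n); p=c["R"]@s["eef_pos"]+c["t"]; print(n,c["fx"]*p[0]/p[2]+c["cx"],c["fy"]*p[1]/p[2]+c["cy"])
a=cv2.resize(cv2.convertScaleAbs(f[190:270,275:345],alpha=1.5),(420,480),interpolation=cv2.INTER_CUBIC)
b=cv2.resize(cv2.convertScaleAbs(g[180:300,260:350],alpha=1.3),(360,480),interpolation=cv2.INTER_CUBIC)
cv2.imwrite("pics/p5.png",np.hstack([a,b])[:,:,::-1])
E
```

```text
t 6.575 [ 0.4981 -0.061   0.0877] [-179.99   -0.    111.09] gap -0.00021504966512259096 F [-0.69 -0.73 -0.33]
move [ 0.  -0.1  6.2] roll -0.0002
side 309.0436902493175 238.49926082913555
top 313.57468898847446 239.0974511466621
```

View pics/p5.png

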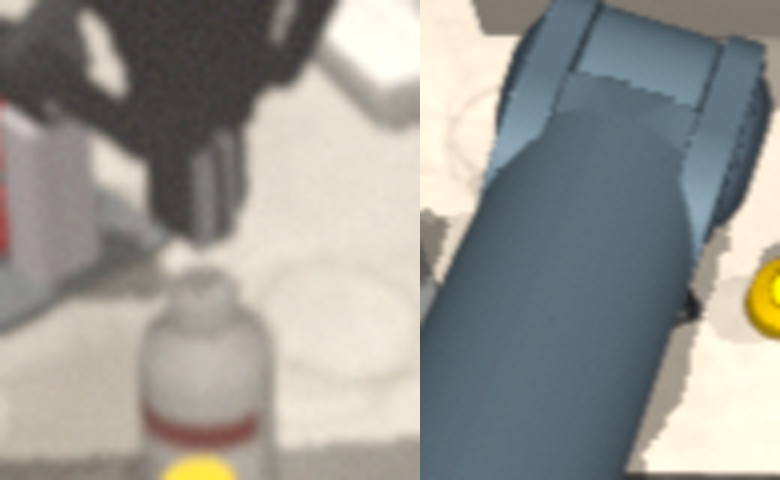

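The shut tip is at (308,230.5) and there is a clear gap above the cap at (309,236). So the tips sit about 17 mm higher than the reported TCP. I'll keep feeling downward; contact is expected near TCP z ≈ 0.074.

Emit:
apply_moves(
  commands=[
    {"translation":[0,0,2],"roll":0},
    {"translation":[0,0,4],"roll":0},
    {"translation":[0,0,6],"roll":0},
    {"translation":[0,0,7],"roll":0},
    {"translation":[0,0,8],"roll":0},
    {"translation":[0,0,9],"roll":0},
  ],
)

```text
time_s: 7.32
eef_pos: [0.4982, -0.061, 0.0787]
tcp_rot: [180.0, -0.0, 111.1]
wrist_force: [0.6, -0.2, 0.0]
finger_gap: -0.0001
finger_force: 0.0
```

Emit:
apply_moves(
  commands=[
    {"translation":[0,0,0.5],"roll":0},
    {"translation":[0,0,1],"roll":0},
    {"translation":[0,0,1.5],"roll":0},
    {"translation":[0,0,2],"roll":0},
  ],
)

```text
time_s: 7.82
eef_pos: [0.4982, -0.061, 0.0768]
tcp_rot: [180.0, -0.0, 111.1]
wrist_force: [0.8, 0.2, -0.8]
finger_gap: 0.0002
finger_force: 0.0
```

Emit:
apply_moves(
  commands=[
    {"translation":[0,0,0.5],"roll":0},
    {"translation":[0,0,1],"roll":0},
    {"translation":[0,0,1.5],"roll":0},
    {"translation":[0,0,2],"roll":0},
  ],
)

```text
time_s: 8.32
eef_pos: [0.4982, -0.061, 0.0747]
tcp_rot: [-180.0, 0.0, 111.1]
wrist_force: [-0.4, -0.2, 0.3]
finger_gap: -0.0001
finger_force: 0.0
```

Emit:
apply_moves(
  commands=[
    {"translation":[0,0,0.5],"roll":0},
    {"translation":[0,0,1],"roll":0},
    {"translation":[0,0,1],"roll":0},
  ],
)

```text
time_s: 8.7
eef_pos: [0.4981, -0.061, 0.0737]
tcp_rot: [-180.0, -0.0, 111.1]
wrist_force: [1.0, 0.1, -0.6]
finger_gap: 0.0001
finger_force: 0.0
```

```bash
python3 -c "
from h import *
go(.498,-.061,.07,111.1)
f=manip.grab_frame('side')
np.set_printoptions(linewidth=250)
print(f[222:248,296:322].sum(2)//3)"
```

```text
t 8.7 [ 0.4981 -0.061   0.0737] [-179.99   -0.    111.09] gap 0.00012275756065441577 F [ 0.97  0.13 -0.63]
move [ 0.  -0.1  3.7] roll -0.0002
[[ 71  60  52  45  42  45  42  41  43  44  48  56  64  72  71  62  67  76  70  76 108 138 145 145 144 143]
 [ 86  81  70  51  42  43  42  43  42  43  49  59  71  80  73  62  62  75  70  78 113 138 145 146 145 143]
 [ 95  95  88  64  48  43  41  44  42  45  51  62  75  80  76  62  63  74  71  79 111 136 144 147 145 144]
 [ 97 100  91  71  51  42  44  43  44  44  48  60  76  82  78  64  64  75  72  76 108 137 145 146 145 145]
 [ 98  97  90  72  49  44  42  45  44  43  49  60  75  80  76  63  62  77  74  76 108 137 147 146 147 147]
 [ 95  94  89  70  50  43  45  44  43  45  49  62  76  79  75  63  62  76  73  74 105 137 146 149 149 147]
 [ 86  86  84  71  53  44  41  45  45  43  50  61  76  82  77  64  63  76  75  76 107 137 148 148 147 148]
 [ 72  78  80  67  52  43  45  42  44  43  49  61  76  82  77  62  63  75  77  83 116 141 147 148 149 149]
 [ 65  68  71  68  54  45  42  42  44  45  47  61  74  81  78  67  63  77  81  97 128 145 149 149 150 
[... 1124 characters left out ...]
 111 110 112 111 107 102  99 107 117 126 133 140 145 147]
 [132 133 130 126 118 110  96  93  96 104 108 108 108 109 107 108 104  98  95  97 104 113 125 139 145 147]
 [130 130 127 119 105  93  89  91  95 102 105 107 108 108 108 108 103 100  97  99  98 103 115 131 141 146]
 [128 128 124 110  94  90  91  93  97 100 104 104 106 106 107 106 106 103 105 105 103 101 107 121 134 140]
 [126 126 118 104  96  98  97 100 101 102 104 107 105 105 106 109 110 110 110 110 108 104 103 115 127 137]
 [123 122 114 103 102 103 105 106 108 109 111 112 111 111 110 114 117 117 115 113 109 107 106 110 122 131]
 [123 119 111 102 105 107 109 114 116 118 118 121 119 120 119 120 122 119 116 112 112 109 106 108 114 129]]
```

Emit:
apply_moves(
  commands=[
    {"translation":[0,0,0.5],"roll":0},
    {"translation":[0,0,1],"roll":0},
    {"translation":[0,0,1.5],"roll":0},
    {"translation":[0,0,2],"roll":0},
    {"translation":[0,0,2.5],"roll":0},
    {"translation":[0,0,3],"roll":0},
  ],
)

```text
time_s: 9.5
eef_pos: [0.4981, -0.061, 0.0707]
tcp_rot: [-180.0, -0.0, 111.1]
wrist_force: [1.1, -0.4, -0.1]
finger_gap: 0.0
finger_force: 0.0
```

```bash
python3 -c "
from h import *
import cv2
go(.498,-.061,.07,111.1)
f=manip.grab_frame('side'); g=cv2.imread('pics/side0.png')
np.set_printoptions(linewidth=250)
for i in (f,g): print((i.sum(2)//3)[228:250,302:318].T[::2])"
```

```text
t 9.5 [ 0.4981 -0.061   0.0707] [-180.     -0.    111.09] gap 2.0833169873923744e-06 F [ 1.06 -0.37 -0.1 ]
move [ 0.  -0.1  0.7] roll -0.0002
[[ 42  41  43  42  43  46  50  64  81  93 102 111 112 109  97  89  90  97 106 109 112 115]
 [ 44  45  45  45  44  45  43  50  63  79  93  97  97  97  96  95  96 100 109 115 119 118]
 [ 47  49  49  48  46  48  45  47  49  66  82  95 103 105 106 104 104 105 111 119 123 123]
 [ 75  74  73  72  73  76  73  71  73  78  81  91 104 111 107 109 105 106 112 120 124 127]
 [ 77  77  78  77  79  79  78  80  78  80  86  97 108 112 110 106 104 107 110 119 124 125]
 [ 63  63  63  63  62  62  63  64  68  76  93 106 111 106 104 104 105 110 119 122 122 122]
 [ 74  75  75  79  89  97 102 104 104 108 112 113 110 101  95  98 103 111 115 117 118 119]
 [104 102 105 118 132 141 143 141 142 143 142 140 134 119 105 100 103 106 109 113 112 115]]
[[116 101  92 102 118 121 118 111 111 113 118 123 126 121 120 123 131 141 146 149 148 148]
 [137 134 135 139 141 143 144 148 152 154 152 142 127 114 107 104 106 119 137 149 151 152]
 [141 141 142 144 142 145 153 158 160 160 161 158 146 127 113 109 105 107 120 139 149 150]
 [141 142 142 142 143 146 153 159 161 160 162 158 147 130 120 110 108 105 115 134 148 152]
 [141 142 140 141 141 147 153 157 161 161 160 155 142 123 112 106 103 104 112 128 141 147]
 [139 141 139 139 140 143 149 156 157 158 151 140 126 112 104 100 101 106 118 132 141 144]
 [141 140 139 139 137 140 140 140 137 130 125 118 111 101  95  97 100 108 117 128 135 136]
 [144 141 141 140 142 142 141 139 137 136 137 134 131 121 112 105 103 106 113 121 127 128]]
```

Emit:
apply_moves(
  commands=[
    {"translation":[0,0,1],"roll":0},
    {"translation":[0,0,2],"roll":0},
    {"translation":[0,0,2],"roll":0},
  ],
)

```text
time_s: 9.93
eef_pos: [0.499, -0.0611, 0.0697]
tcp_rot: [179.9, -0.0, 111.1]
wrist_force: [-1.4, -0.3, 6.0]
finger_gap: -0.0002
finger_force: 3.2
```

Emit:
apply_moves(
  commands=[
    {"translation":[0,0,1],"roll":0},
    {"translation":[0,0,1.5],"roll":0},
    {"translation":[0,0,1.5],"roll":0},
  ],
)

```text
time_s: 10.3
eef_pos: [0.5004, -0.0613, 0.0699]
tcp_rot: [179.8, -0.0, 111.1]
wrist_force: [-3.9, 1.5, 15.1]
finger_gap: -0.0004
finger_force: 7.6
```

Contact is at TCP z ≈ 0.070, so the real tips sit 22 mm above the reported TCP. That puts the grasp at TCP z ≈ 0.059–0.060. I'll lift, open and check the bottle.

Emit:
apply_moves(
  commands=[
    {"translation":[0,0,-4],"roll":0},
    {"translation":[0,0,-12],"roll":0},
    {"translation":[0,0,-24],"roll":0},
    {"translation":[0,0,-34],"roll":0},
  ],
)

```text
time_s: 10.8
eef_pos: [0.4983, -0.061, 0.1021]
tcp_rot: [180.0, 0.0, 111.1]
wrist_force: [-0.3, 0.3, -0.0]
finger_gap: -0.0001
finger_force: 0.0
```

Emit:
apply_moves(
  commands=[
    {"translation":[0,0,-5],"roll":0},
    {"translation":[0,0,-5],"roll":0},
    {"translation":[0,0,-5],"roll":0},
    {"translation":[0,0,-5],"roll":0},
    {"translation":[0,0,-5],"roll":0},
    {"translation":[0,0,-5],"roll":0},
  ],
  gripper=-1,
)

```text
time_s: 11.55
eef_pos: [0.4981, -0.061, 0.1061]
tcp_rot: [-180.0, 0.0, 111.1]
wrist_force: [0.4, 0.3, -0.3]
finger_gap: 0.0854
finger_force: 0.0
```

```bash
python3 -c "
from h import *
import cv2
go(.498,-.061,.0595,111.1)
f=manip.grab_frame('side'); g=cv2.imread('pics/side0.png'); cv2.imwrite('pics/s_open.png',f[:,:,::-1])
np.set_printoptions(linewidth=250)
# bottle shift: template match of the cap+shoulder
t=g[228:275,292:328]; r=cv2.matchTemplate(np.ascontiguousarray(f[220:285,284:336,::-1]),t,cv2.TM_CCOEFF_NORMED); print(cv2.minMaxLoc(r), 'unshifted=(8,8)'); print(r[6:12,5:12].round(3))"
```

```text
t 11.55 [ 0.4981 -0.061   0.1061] [-179.98    0.    111.09] gap 0.08543736549682764 F [ 0.39  0.34 -0.34]
move [ 0.1 -0.  46.6] roll -0.0002
(0.12578123807907104, 0.8681473731994629, (16, 0), (8, 8)) unshifted=(8,8)
[[0.679 0.743 0.787 0.795 0.761 0.697 0.625]
 [0.714 0.786 0.839 0.852 0.816 0.746 0.665]
 [0.723 0.797 0.852 0.868 0.832 0.76  0.677]
 [0.698 0.767 0.818 0.834 0.801 0.734 0.655]
 [0.643 0.701 0.745 0.758 0.731 0.674 0.606]
 [0.57  0.617 0.651 0.662 0.641 0.596 0.541]]
```

Emit:
apply_moves(
  commands=[
    {"translation":[0,0,10],"roll":0},
    {"translation":[0,0,24],"roll":0},
    {"translation":[0,0,36],"roll":0},
    {"translation":[0,0,44],"roll":0},
    {"translation":[0,0,46.5],"roll":0},
    {"translation":[0,0,46.5],"roll":0},
  ],
)

```text
time_s: 12.35
eef_pos: [0.4982, -0.0611, 0.0597]
tcp_rot: [-180.0, 0.0, 111.1]
wrist_force: [0.2, 0.1, 1.2]
finger_gap: 0.0856
finger_force: 0.0
```

Emit:
apply_moves(
  commands=[
    {"translation":[0,0,0],"roll":0},
    {"translation":[0,0,0],"roll":0},
    {"translation":[0,0,0],"roll":0},
    {"translation":[0,0,0],"roll":0},
    {"translation":[0,0,0],"roll":0},
    {"translation":[0,0,0],"roll":0},
    {"translation":[0,0,0],"roll":0},
  ],
  gripper=1,
)

```text
time_s: 13.22
eef_pos: [0.4988, -0.061, 0.0602]
tcp_rot: [179.9, 0.0, 111.1]
wrist_force: [0.8, 1.1, 5.2]
finger_gap: 0.0183
finger_force: 58.7
```

Emit:
apply_moves(
  commands=[
    {"translation":[0,0,-3],"roll":0},
    {"translation":[0,0,-8],"roll":0},
    {"translation":[0,0,-16],"roll":0},
    {"translation":[0,0,-30],"roll":0},
    {"translation":[0,0,-46],"roll":0},
    {"translation":[0,0,-62],"roll":0},
    {"translation":[0,0,-80],"roll":0},
    {"translation":[0,0,-96],"roll":0},
    {"translation":[0,0,-110],"roll":0},
    {"translation":[0,0,-118],"roll":0},
    {"translation":[0,0,-120],"roll":0},
    {"translation":[0,0,-120],"roll":0},
  ],
)

```text
time_s: 14.72
eef_pos: [0.4978, -0.0609, 0.1795]
tcp_rot: [-180.0, -0.0, 111.1]
wrist_force: [0.9, 0.6, -0.8]
finger_gap: 0.0181
finger_force: 58.7
```

```bash
python3 -c "
from h import *
import cv2
go(.4705,.113,.18,111.1)
f=manip.grab_frame('side'); cv2.imwrite('pics/s_lift.png',f[:,:,::-1])
c=manip.calibration('side')
def P(X):
    p=c['R']@np.array(X)+c['t']; return c['fx']*p[0]/p[2]+c['cx'],c['fy']*p[1]/p[2]+c['cy']
u=.1203
print('expect band ctr/bottom/capbase',P((.498,-.061,u+.03)),P((.498,-.061,u)),P((.498,-.061,u+.08)))
h=f.astype(int); m=(h[:,:,0]-h[:,:,1]>22)&(h[:,:,0]>60)
m[:, :280]=0;m[:,340:]=0;m[270:]=0; m[:120]=0
ys,xs=np.nonzero(m); print(len(xs), xs.min() if len(xs) else 0, xs.max() if len(xs) else 0, ys.min() if len(xs) else 0, ys.max() if len(xs) else 0, xs.mean(), ys.mean())
"
```

```text
t 14.725 [ 0.4978 -0.0609  0.1795] [-1.7996e+02 -1.0000e-02  1.1110e+02] gap 0.018108719985872723 F [ 0.89  0.58 -0.82]
move [172.1  37.1  -0.5] roll -0.0001
expect band ctr/bottom/capbase (np.float64(307.6182279360081), np.float64(209.76485295463917)) (np.float64(308.2964149490353), np.float64(223.89467303429467)) (np.float64(306.4127065471757), np.float64(184.6481815952942))
194 296 339 153 210 323.2113402061856 178.3762886597938
```

Emit:
apply_moves(
  commands=[
    {"translation":[8,2,0],"roll":0},
    {"translation":[28,6,0],"roll":0},
    {"translation":[54,12,0],"roll":0},
    {"translation":[82,18,0],"roll":0},
    {"translation":[110,24,0],"roll":0},
    {"translation":[136,29,0],"roll":0},
    {"translation":[157,34,0],"roll":0},
    {"translation":[169,36,0],"roll":0},
    {"translation":[172,37,0],"roll":0},
    {"translation":[172,37,0],"roll":0},
    {"translation":[172,37,0],"roll":0},
  ],
)

```text
time_s: 16.15
eef_pos: [0.471, 0.1117, 0.1797]
tcp_rot: [-180.0, 0.0, 111.0]
wrist_force: [-0.7, -0.6, 0.2]
finger_gap: 0.0186
finger_force: 58.7
```

```bash
python3 -c "
from h import *
import cv2
go(.4705,.113,.18,111.1)
f=manip.grab_frame('side');g=manip.grab_frame('top'); cv2.imwrite('pics/s_clip.png',f[:,:,::-1]);cv2.imwrite('pics/t_clip.png',g[:,:,::-1])
c=manip.calibration('side')
def P(X):
    p=c['R']@np.array(X)+c['t']; return c['fx']*p[0]/p[2]+c['cx'],c['fy']*p[1]/p[2]+c['cy']
X=manip.read_state()['eef_pos']
for z in (.12,.15,.183,.2,.212): print(z,np.round(P((X[0],X[1],z)),1))
a=cv2.resize(cv2.convertScaleAbs(f[110:255,225:345],alpha=1.5),(480,580),interpolation=cv2.INTER_CUBIC)
b=cv2.resize(cv2.convertScaleAbs(g[190:300,200:260],alpha=1.3),(316,580),interpolation=cv2.INTER_CUBIC)
cv2.imwrite('pics/p6.png',np.hstack([a,b])[:,:,::-1])
"
```

```text
t 16.15 [0.471  0.1117 0.1797] [-1.7999e+02  2.0000e-02  1.1098e+02] gap 0.018555634468481973 F [-0.72 -0.57  0.24]
move [ 1.4  0.  -0.3] roll -0.0021
0.12 [268.5 179.2]
0.15 [267.1 166. ]
0.183 [265.5 150.8]
0.2 [264.6 142.7]
0.212 [264.  136.9]
```

View pics/p6.png

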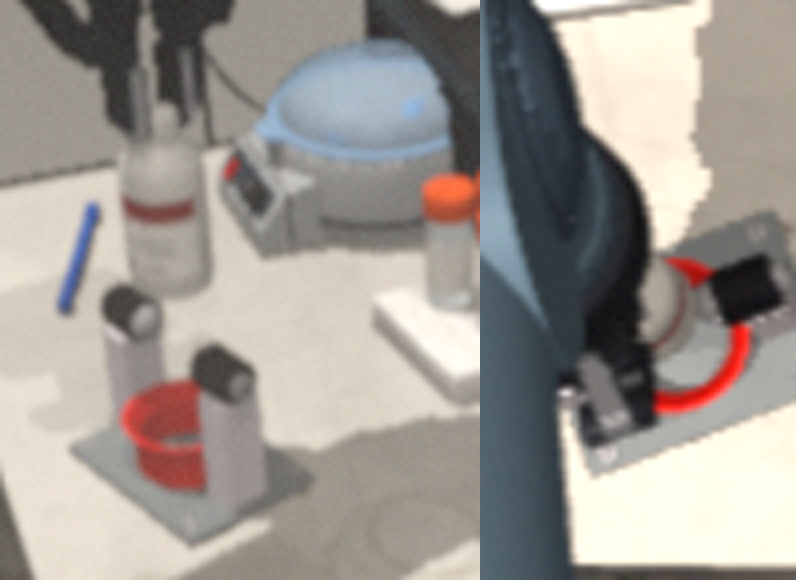

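The last picture shows the bottle held upright by the cap above the clip: body bottom at side (267.6,179), band at side (265,163). The clip stays empty below it. A numeric edge check comes next, using the images already taken.

```bash
python3 -c "
from h import *
import cv2
np.set_printoptions(linewidth=250)
f=cv2.imread('pics/s_clip.png').sum(2)//3; g=cv2.imread('pics/t_clip.png')
def P(n,X):
    c=manip.calibration(n);p=c['R']@np.array(X)+c['t']; return c['fx']*p[0]/p[2]+c['cx'],c['fy']*p[1]/p[2]+c['cy']
X=np.array([.471,.1117])
a=np.linspace(0,2*np.pi,181)
for z in(.1195,.155,.1825):
    q=np.array([P('side',(X[0]+.021*np.cos(t),X[1]+.021*np.sin(t),z)) for t in a]); w=np.array([P('top',(X[0]+.021*np.cos(t),X[1]+.021*np.sin(t),z)) for t in a])
    print(z,'side u',q[:,0].min().round(1),q[:,0].max().round(1),'v',q[:,1].min().round(1),q[:,1].max().round(1),'top u',w[:,0].min().round(1),w[:,0].max().round(1),'v',w[:,1].min().round(1),w[:,1].max().round(1))
for v in(158,170,176): print(v,f[v,250:285])
print('col267',f[172:192,267])
print('top rows'); 
for v in(242,246,250): print(v,g[v,226:246].tolist()[::1] if 0 else (g[v,226:246].sum(1)//3), g[v,226:246,2]-g[v,226:246,1].astype(int))
"
```

```text
0.1195 side u 258.1 279.1 v 174.1 185.0 top u 221.1 241.1 v 239.2 259.1
0.155 side u 256.2 277.6 v 158.5 169.2 top u 217.9 238.6 v 237.0 257.6
0.1825 side u 254.6 276.5 v 146.0 156.3 top u 215.3 236.5 v 235.2 256.3
158 [139 141 140 137 126 106  96  94  98 100 102 105 105 106 106 108 107 106 104 105 103 100  94  92  92  92 107 128 132 119 100  94 100  99  87]
170 [144 142 144 143 142 134 119 105 104 104 103 102 102 103 104 106 106 106 107 109 111 110 107 105  97  93  89 102 126 136 136 135 135 137 135]
176 [140 139 139 140 141 141 132 109  99 104 107 105 106 105 106 105 110 111 114 112 112 111 109 108 104  94  87  93 112 132 137 138 138 139 138]
col267 [102 101 106 109 111 111 110 108 103 101  99 100 109 125 133 137 135 133 131 129]
top rows
242 [ 23  15  16  18  30  80 119 123 122 114  96  80  74  64  52  49  48  37  20  17] [  1   1   2   0   2   5   7   7   8   7   7  11  28  70 105 108  90  51  17   2]
246 [ 16  18  18  33  73 112 126 126 125 118 105  85  71  82  84  82  91  86  56  26] [ 0  1  0  2  4  7  7  7  7  7  6  9 17  9  6  5  5  5  3  1]
250 [ 13  16  19  23  53  89 113 120 114 101  84  66  77  88  92  92  88  87  99  97] [ 0  0 -1 -1  2  4  6  8  6  7 11 19 13  6  5  3  2  4  5  5]
```

The bottle agrees with the clip axis to about 1 mm, so I go straight down. Expected ball contact is at TCP z ≈ 0.148 and home at ≈ 0.066.

Emit:
apply_moves(
  commands=[
    {"translation":[0,0,6],"roll":0},
    {"translation":[0,0,15],"roll":0},
    {"translation":[0,0,23],"roll":0},
    {"translation":[0,0,28],"roll":0},
    {"translation":[0,0,31],"roll":0},
    {"translation":[0,0,34],"roll":0},
    {"translation":[0,0,37],"roll":0},
    {"translation":[0,0,39],"roll":0},
  ],
)

```text
time_s: 17.25
eef_pos: [0.4715, 0.1131, 0.1414]
tcp_rot: [179.9, -0.0, 111.1]
wrist_force: [-0.7, -0.6, 2.6]
finger_gap: 0.0182
finger_force: 59.1
```

Emit:
apply_moves(
  commands=[
    {"translation":[0,0,3],"roll":0},
    {"translation":[0,0,6],"roll":0},
    {"translation":[0,0,9],"roll":0},
    {"translation":[0,0,12],"roll":0},
    {"translation":[0,0,15],"roll":0},
  ],
)

```text
time_s: 17.88
eef_pos: [0.4703, 0.1127, 0.1253]
tcp_rot: [-179.9, -0.0, 111.1]
wrist_force: [-0.7, 0.3, 2.0]
finger_gap: 0.0183
finger_force: 59.0
```

Emit:
apply_moves(
  commands=[
    {"translation":[0,0,4],"roll":0},
    {"translation":[0,0,8],"roll":0},
    {"translation":[0,0,12],"roll":0},
    {"translation":[0,0,16],"roll":0},
    {"translation":[0,0,20],"roll":0},
    {"translation":[0,0,24],"roll":0},
    {"translation":[0,0,28],"roll":0},
    {"translation":[0,0,32],"roll":0},
    {"translation":[0,0,36],"roll":0},
    {"translation":[0,0,40],"roll":0},
    {"translation":[0,0,44],"roll":0},
    {"translation":[0,0,47],"roll":0},
  ],
)

```text
time_s: 19.38
eef_pos: [0.4708, 0.1128, 0.0784]
tcp_rot: [-180.0, 0.0, 111.1]
wrist_force: [0.7, 0.7, 0.5]
finger_gap: 0.0187
finger_force: 58.8
```

Emit:
apply_moves(
  commands=[
    {"translation":[0,0,2],"roll":0},
    {"translation":[0,0,4],"roll":0},
    {"translation":[0,0,6],"roll":0},
    {"translation":[0,0,7],"roll":0},
    {"translation":[0,0,7],"roll":0},
  ],
)

```text
time_s: 20.0
eef_pos: [0.47, 0.1129, 0.0712]
tcp_rot: [-179.9, -0.0, 111.1]
wrist_force: [-0.7, 2.2, -3.7]
finger_gap: 0.0187
finger_force: 58.7
```

The force has turned downward, so the balls are over the shoulder. I'll press on to the floor.

Emit:
apply_moves(
  commands=[
    {"translation":[0,0,1.5],"roll":0},
    {"translation":[0,0,3],"roll":0},
    {"translation":[0,0,4],"roll":0},
    {"translation":[0,0,5],"roll":0},
    {"translation":[0,0,5],"roll":0},
  ],
)

```text
time_s: 20.62
eef_pos: [0.4709, 0.1128, 0.0667]
tcp_rot: [180.0, 0.0, 111.1]
wrist_force: [-1.2, 2.8, -2.4]
finger_gap: 0.0185
finger_force: 58.7
```

Emit:
apply_moves(
  commands=[
    {"translation":[0,0,1],"roll":0},
    {"translation":[0,0,2],"roll":0},
    {"translation":[0,0,2],"roll":0},
  ],
)

```text
time_s: 21.0
eef_pos: [0.4714, 0.1137, 0.0664]
tcp_rot: [180.0, -0.1, 111.1]
wrist_force: [-4.9, 2.6, 11.0]
finger_gap: 0.0184
finger_force: 60.0
```

The bottle is on the floor at TCP z 0.0664. I'll relax, then open.

Emit:
apply_moves(
  commands=[
    {"translation":[0,0,-1],"roll":0},
    {"translation":[0,0,-1.5],"roll":0},
  ],
)

```text
time_s: 21.25
eef_pos: [0.4713, 0.1131, 0.0666]
tcp_rot: [179.9, -0.0, 111.1]
wrist_force: [-0.8, 2.8, 1.8]
finger_gap: 0.0184
finger_force: 58.9
```

Emit:
apply_moves(
  commands=[
    {"translation":[0,0,0],"roll":0},
    {"translation":[0,0,0],"roll":0},
    {"translation":[0,0,0],"roll":0},
    {"translation":[0,0,0],"roll":0},
    {"translation":[0,0,0],"roll":0},
    {"translation":[0,0,0],"roll":0},
    {"translation":[0,0,0],"roll":0},
  ],
  gripper=-1,
)

```text
time_s: 22.12
eef_pos: [0.4708, 0.1128, 0.0663]
tcp_rot: [180.0, 0.0, 111.1]
wrist_force: [-0.5, -0.4, 0.3]
finger_gap: 0.0853
finger_force: 0.0
```

Emit:
apply_moves(
  commands=[
    {"translation":[0,0,-5],"roll":0},
    {"translation":[0,0,-15],"roll":0},
    {"translation":[0,0,-30],"roll":0},
    {"translation":[0,0,-50],"roll":0},
    {"translation":[0,0,-75],"roll":0},
    {"translation":[0,0,-100],"roll":0},
    {"translation":[0,0,-125],"roll":0},
    {"translation":[0,0,-140],"roll":0},
    {"translation":[0,0,-145],"roll":0},
  ],
)

```text
time_s: 23.25
eef_pos: [0.4714, 0.113, 0.2126]
tcp_rot: [179.9, -0.0, 111.1]
wrist_force: [1.1, 0.0, 0.1]
finger_gap: 0.0852
finger_force: 0.0
```

```bash
python3 -c "
from h import *
import cv2
np.set_printoptions(linewidth=250)
go(.4705,.113,.2,111.1)
f=manip.grab_frame('side'); cv2.imwrite('pics/s_end.png',f[:,:,::-1]); g=cv2.imread('pics/side0.png')[:,:,::-1]
c=manip.calibration('side')
def P(X):
    p=c['R']@np.array(X)+c['t']; return np.round((c['fx']*p[0]/p[2]+c['cx'],c['fy']*p[1]/p[2]+c['cy']),1)
print('cap top exp',P((.4705,.113,.098)),'cap base',P((.4705,.113,.086)),'blue cap',P((.47,-.29,.092)))
print((f.sum(2)//3)[180:212:1,258:282:2].T)
# blue/yellow bottles unmoved
for n,(u0,u1,v0,v1) in dict(blue=(318,358,330,388),y1=(294,326,265,318),y2=(368,402,298,352)).items():
    r=cv2.matchTemplate(np.ascontiguousarray(f[v0-6:v1+6,u0-6:u1+6]),np.ascontiguousarray(g[v0:v1,u0:u1]),cv2.TM_CCOEFF_NORMED); print(n,cv2.minMaxLoc(r)[1],cv2.minMaxLoc(r)[3],'(6,6)=unmoved')
"
```

```text
t 23.25 [0.4714 0.113  0.2126] [ 1.7987e+02 -4.0000e-02  1.1109e+02] gap 0.08522685969243007 F [1.11 0.05 0.14]
move [ 0.3 -0.9 12.6] roll -0.0002
cap top exp [269.2 188.3] cap base [269.7 193.3] blue cap [341. 334.]
[[129 107  78  55  48  50  52  62  81  92  94  91  79  66  67  78  87  92  92  93  93  94  97  96  96  97  98  98  97  91  86  81]
 [137 130 114  88  61  60  86 112 122 120 114 101  89  79  75  91 112 125 129 127 124 122 116 111 103  99  93  83  75  71  74  79]
 [138 138 135 120  96  80  99 117 120 117 106  96  87  87 108 130 142 148 148 148 146 143 136 129 120 114 109  98  79  67  68  81]
 [137 137 137 135 128 111 108 131 146 146 137 119 104 105 115 130 146 151 153 152 150 147 142 133 124 119 113 107  93  73  65  68]
 [138 136 138 136 138 139 148 157 162 160 151 131 113 109 106 105 119 139 151 152 151 147 144 138 129 121 116 113 102  85  67  63]
 [137 136 137 136 140 146 155 160 162 162 153 133 118 109 106 105 119 138 150 154 152 150 145 140 130 120 116 112 107  92  69  64]
 [135 136 136 136 137 143 153 160 163 158 142 123 106 102 103 104 116 129 143 147 148 145 141 135 125 118 113 110 103  87  70  61]
 [135 135 134 136 135 139 144 150 146 134 115 103  97  96  96 101 109 118 124 123 115 106 100  96  94  96  99  97  89  73  61  60]
 [136 136 136 136 137 136 134 132 127 120 114 113 107 102 100 104  99  86  70  59  53  48  45  45  48  55  72  82  85  81  74  73]
 [137 136 136 135 136 136 134 135 135 132 127 126 124 117 108  95  77  59  47  46  45  44  46  45  45  43  49  64  83  94  95  91]
 [138 136 137 136 135 135 136 136 137 136 132 128 127 124 119  97  69  51  46  44  46  45  48  46  47  46  46  47  53  75  95 101]
 [139 138 138 139 139 138 138 139 138 138 138 132 128 127 122 110  85  60  47  46  43  45  45  46  44  43  46  45  47  54  76  96]]
blue 0.9989112019538879 (6, 6) (6,6)=unmoved
y1 0.8644353151321411 (6, 6) (6,6)=unmoved
y2 0.9987552762031555 (6, 6) (6,6)=unmoved
```

The cap top is at side (268,188), against an expected (269,188) for a bottle fully home. The blue and yellow bottles have not moved and the gripper is clear, so I'm handing in.

```bash
python3 -c "
from rig import manip
print(manip.finish_job())"
```

```text
the job is handed in; nothing more can be done
None
```

I pressed the red-banded bottle down to the floor of the red-collared clip, where it stands upright, then released it and handed the job in at about 23 s. The blue-banded bottle and the yellow look-alikes did not move.

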